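Shut the guard and hold the start pair on a part marker

TASK

Push the clear guard with the orange end plate fully shut over the bracket. Then, using both fingertips, press the two green start buttons on the pod all the way down together, keep both down for two full seconds, and let them come up again. Do not press the red stop button, do not press a green button alone or while the guard is open, and leave the bracket and everything else lying where it is.

Things in the scene. Friction and masses are not known exactly. Their poses are not given: they have to be found in the camera images.
- marker: Desktop part marker, fixed to the table. A grey deck 160 (x) x 290 (y) mm whose top is 50 mm above the table; origin under the deck's centre, on the table; z up. A dark marking head 150 x 90 mm stands on its +y end (y from 54 to 144 mm), top 130 mm above the table. The rest of the deck is flat; a clear hood with an orange end plate (the guard) slides on it along the marker's y.
- guard (a joint): Opening of the sliding guard, m: 0 = fully shut against the marking head, 0.085 = fully open, at the -y end of the deck. To shut it, push its orange end plate in the marker's +y direction. It stays where it is left; it drags with about 2 N and stops hard at 0.
- guard_face (a point): Centre of the outer face of the guard's upright orange end plate (120 mm wide along the marker's x, from 2 to 43 mm above the deck); this point is 22 mm above the deck. The face looks to the marker's -y; axes as the marker's. The clear hood behind it is 116 mm wide, 96 mm long, 42 mm high. With the guard shut the face is at y = -45 mm of the marker; open by s it is at y = -45 mm - s, on the flat deck, which ends at y = -145 mm.
- pod: Cream control pod, fixed to the table, 140 (x) x 130 (y) x 38 mm high; origin under its centre, on the table; z up. On top: two green start buttons side by side at x = -30, y = +27 and y = -27 mm, and one red stop button at x = +36, y = 0.
- start_a_top (a point): Centre of the top of the green start button at the pod's +y side: cap 26 mm across in a steel collar 42 mm across and 12 mm high, top 60 mm above the table when up. The two green buttons are 54 mm apart, centre to centre. Moves down with the cap.
- start_b_top (a point): The same for the green start button at the pod's -y side.
- start_a (a joint): How far that green button is down, m: 0 up, 0.006 fully down. Spring: starts to move at about 1 N, fully down at about 3 N, comes up by itself; so the pair needs about 6 N.
- start_b (a joint): The same for the other green button.
- stop_top (a point): Centre of the top of the red stop button, 30 mm across in a black collar 46 mm across, top 60 mm above the table. Not to be pressed.
- stop (a joint): How far the red stop button is down, m: 0 up, 0.006 fully down; same spring.
- bracket: Loose aluminium bracket to be marked, 50 x 50 x 22 mm, lying on the marker's deck before the head, inside the guard's path (the hood passes over it). Origin at the centre of its underside. Leave it lying.
- calculator: Loose black calculator, 80 x 150 x 18 mm. Origin under its centre. Bystander.
- caliper: Loose digital caliper, 220 mm long along its y, 12 mm high. Origin under the middle of its beam. Bystander.
- frame_plate: Loose black skeleton frame plate, 82 x 200 x 8 mm. Origin under its centre. Bystander.
- bushing: Loose upright aluminium bushing, 38 mm diameter, 42 mm high. Origin under its centre. Bystander.
- red_cap: Loose red plastic cap, 34 mm diameter, 30 mm high. Origin under its centre. Bystander, not a button.
- pen: Loose blue pen lying along its x, 130 mm long, 10 mm thick. Bystander.
- ink: Loose amber ink jar, 40 mm diameter, 45 mm high. Origin under its centre. Bystander.

How it is judged:
By the outcome, as a careful person would: the job done as asked, in the order asked, and still so for the second after the job is handed in, with the robot touching nothing.
It also fails if it takes over 56 s, if anything falls off the work surface, if the arm or the gripper's body presses on something with over 40 N, if the wrist force passes 120 N, or if a joint passes its speed limit or range.

ROBOT

A 6-joint arm with a two-finger parallel gripper is mounted at the origin on the work surface. World frame = base frame: x ahead of the robot, y to its left, z up, the work surface at z = 0. Lengths are in m, angles in rad, forces in N, time in s.
With the tool pointing down it reaches from about 0.375 to 0.9 m from the base axis. Payload 3.1 kg.
Tool frame: the origin (TCP) lies midway between the tips of the shut fingers; the grasp point (between the pads) lies 19 mm behind it (manip.grasp_offset is the distance from the TCP to the grasp point, in m); z points along the fingers, y is the line along which they close (so a half turn about z gives the same grasp; the last joint's range is limited). The gripper opens to 85 mm and grips with 20 to 120 N. Pads are 22 mm wide; open, the fingers measure 114 mm over their backs; the gripper's body (76 mm by 85 mm) begins 54 mm behind the grasp point. The pads swing forward as they close: fully open they stand 13 mm farther back than shut.
Start: joints at [-1.333, 0.527, 1.433, -0, 1.181, -0.178], TCP at [0.253, -0.571, 0.231] pointing down, gripper open.
Joint ranges: [-3.08, 3.08], [-0.75, 2.2], [0.22, 2.44], [-1.43, 4.57], [0, 2.65], [-2.85, 2.85]. Speed limits (rad/s): [2.79, 2.79, 3.14, 3.14, 3.14, 3.14].

INTERFACE

Orientations are given as a unit quaternion [x, y, z, w].
In Python, from station import sensors, cams, order, manip gives the robot as it stands.
- The arm moves only by the tool move_arm, never from a script. Its argument "targets" is a list of rows, each an object of numbers: "dx", "dy", "dz": the shift along the world's x, y, z normalised to -1 to 1, where 1 is 25 mm; "rx", "ry", "rz": the turn, a rotation vector about the world's x, y, z normalised to -1 to 1, where 1 is 30 degrees. A call has exactly 10 rows; each row shifts and turns the commanded pose from where the row before left it; what a row does not reach is not made up. A row lasts 1/8 s, in which the tool goes at most 62.5 mm and 10.7 degrees, less where a joint would pass 70% of its speed; a pose out of reach is approached as far as the arm can. A call with a number of a shift or a turn outside -1 to 1 is refused whole. A call with a gripper value outside its range is refused whole. "claw" is the opening in per cent of the stroke, from 0 (shut) to 100 (fully open), set as the call begins (left out, the last holds). The fingers move at their own pace and stop on an object; "newtons" is the grip in N (left out, the last holds). Time passes only in rows, so rows that do not move let the fingers close, or fill a call up. It gives the time, the measured TCP pose, the force, the opening and the grip force at its end, in the units of the state.
- sensors.sense(): the state, without advancing time (a new reading comes with each control period).
- cams.snapshot(name): name is "side" or "top"; returns the picture (420x560x3 uint8, red, green, blue); there is no depth.
- cams.camera_model(name): a dict with "fx", "fy", "cx", "cy" (pixels), "distortion" ([k1, k2, p1, p2, k3] as OpenCV has them; the pictures are not rectified), "extrinsics" (4x4, takes a point from world to camera coordinates). Camera axes: x right, y down, z forward; pixel columns grow to the right and rows downward; lengths in m; the calibration is good to about 2 mm. A picture is of the moment at which its call begins. camera_model takes no time and is no camera call.
- order.sign_off(): hands the job in; it is judged then, once.
The state is a dict: "t": time; "q": joint angles; "qd": joint speeds; "tau": joint torques, N m; "tcp_pos": TCP position; "tool_rot": TCP orientation; "force": force on the tool from outside, world axes, zero at the start; "ft_torque": the same for the moment, N m; "finger_gap": opening from 0.0 (shut) to 1.0 (fully open); "gripper_force": force on a finger pad.
Only numpy, scipy, OpenCV 4.12 (cv2) and the standard library are available. Lean on these libraries where they do the work, as an engineer would, in place of code of your own. Each camera call takes 0.05 s, during which the arm holds its last target. There are 200 camera calls.

## Working session

There is one attempt and no reset: what is moved stays moved. The work goes in short steps, Python scripts to look and compute and a tool call to move; the robot and the scene stay as the last step left them, time stands still between calls to the robot, and variables do not carry over. Pictures are saved under pics/ and viewed, at most 10 in all, crops included, and the job is handed in when it is done.

Besides the shell and the picture viewer there is one more tool, called after "Call:" by a JSON object that holds its "method" and its "body", one argument or row to a line. move_arm: Moves the arm, as the interface text tells. Scaled input: -1 to 1 covers 25 mm each way for a shift and 30 degrees each way for a turn. Its arguments: {"type":"object","properties":{"targets":{"type":"array"},"claw":{"type":"number"},"newtons":{"type":"number"}},"required":["targets"]}

```bash
mkdir -p pics; ls
python3 - <<'E'
from station import sensors,cams
import cv2
for n in("top","side"):
    cv2.imwrite(f"pics/{n}0.png",cams.snapshot(n)[:,:,::-1])
    m=cams.camera_model(n);print(n,m)
s=sensors.sense();print(s["t"],s["tcp_pos"],s["tool_rot"],s["force"],s["finger_gap"])
E
```

```text
pics
top {'fx': 502.81524736301975, 'fy': 502.81524736301975, 'cx': 283.51131055143463, 'cy': 214.53899193225135, 'distortion': array([-0.18403924,  0.        ,  0.        ,  0.        ,  0.        ]), 'extrinsics': array([[-0.02490108, -0.999544  , -0.01708023,  0.0256473 ],
       [-0.98113202,  0.02771206, -0.19134263,  0.5115719 ],
       [ 0.19172871,  0.01199332, -0.98137468,  1.12163591],
       [ 0.        ,  0.        ,  0.        ,  1.        ]])}
side {'fx': 481.60318656799524, 'fy': 481.60318656799524, 'cx': 276.30583829247877, 'cy': 210.35858095267238, 'distortion': array([-0.12981595,  0.        ,  0.        ,  0.        ,  0.        ]), 'extrinsics': array([[-0.99170591, -0.12849317,  0.0029819 ,  0.53062346],
       [-0.09863683,  0.74599155, -0.65861019,  0.08796187],
       [ 0.08240244, -0.65344175, -0.75247839,  1.09516492],
       [ 0.        ,  0.        ,  0.        ,  1.        ]])}
0.1 [ 0.25289402 -0.57084105  0.23042815] [ 9.78363810e-01  2.06889567e-01 -3.45405600e-05 -9.80041994e-04] [ 0.82953786  0.22314129 -0.05730766] 1.0014045190487375
```

View pics/top0.png

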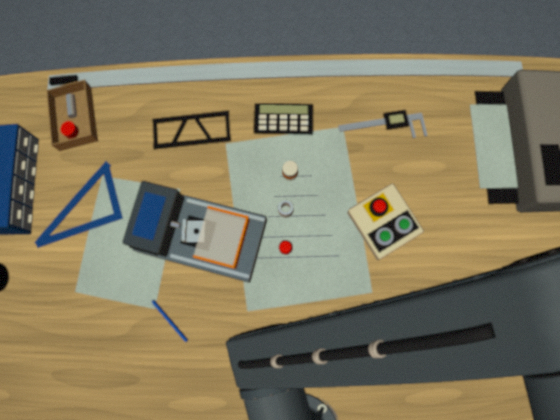

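View pics/side0.png

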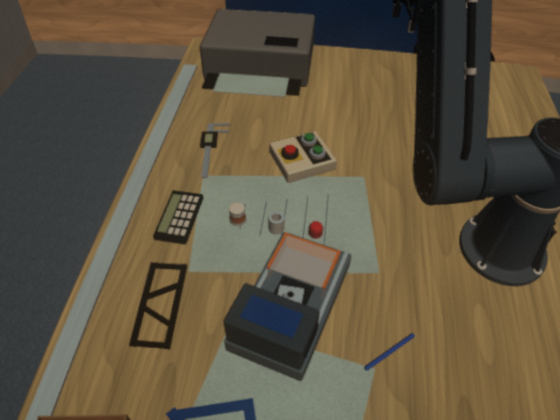

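The top view shows the marker with its head at about (152,218), the orange plate near (240,240), the green buttons at about (385,236) and (404,224), and the red stop at (379,206). The side view shows the plate near (300,255), the greens at (310,138) and (318,152), and the red at (291,152). I'll enlarge both views for precise picks.

Run:
```python
import cv2,numpy as np
t=cv2.imread("pics/top0.png");s=cv2.imread("pics/side0.png")
r=lambda i,x,y,w,h,k:cv2.resize(i[y:y+h,x:x+w],None,fx=k,fy=k,interpolation=cv2.INTER_CUBIC)
a=r(t,120,175,155,110,5)
cv2.imwrite("pics/c1.png",a)
b=np.hstack([r(t,345,180,80,80,5),r(s,265,125,80,80,5)])
cv2.imwrite("pics/c2.png",b)
cv2.imwrite("pics/c3.png",r(s,220,225,140,150,4))
```

```text
(no output)
```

View pics/c1.png

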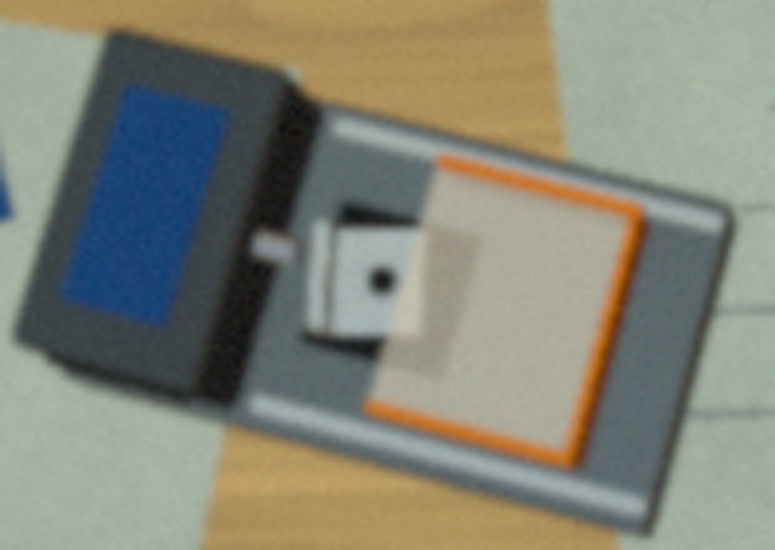

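View pics/c2.png

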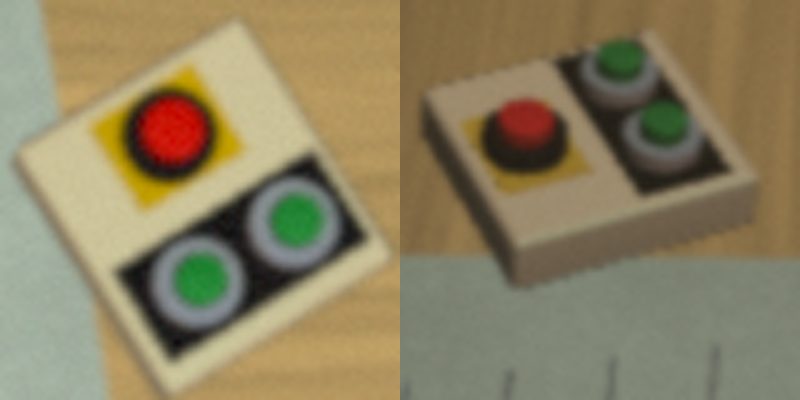

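View pics/c3.png

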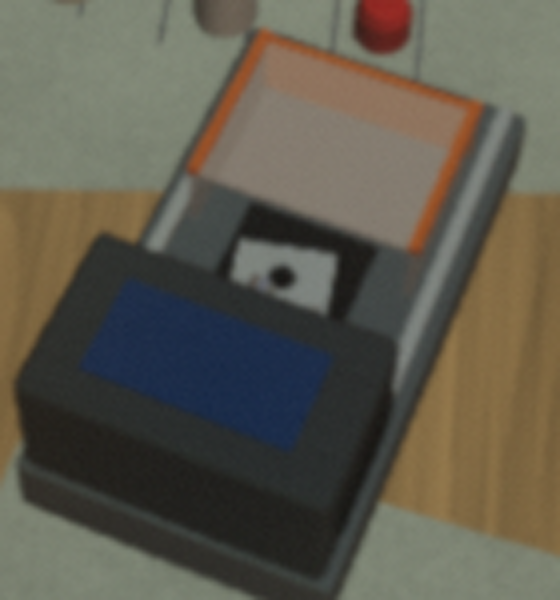

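The crops give the plate's top corners at c1 (640,208) and (572,462), and the deck end corners at (733,210) and (648,535). The cap tops are at c2 (202,278), (296,219) and red (172,130) in the top view, and (222,58), (264,122) and red (127,120) in the side view.

```bash
cat > h.py <<'E'
from station import sensors,cams
import cv2,numpy as np
def ray(n,px):
    m=cams.camera_model(n);K=np.array([[m["fx"],0,m["cx"]],[0,m["fy"],m["cy"]],[0,0,1]])
    u=cv2.undistortPoints(np.array([[px]],float),K,m["distortion"])[0,0]
    E=m["extrinsics"];R=E[:3,:3];return -R.T@E[:3,3],R.T@np.array([*u,1])
def pt(n,px,z):
    c,d=ray(n,px);return c+d*(z-c[2])/d[2]
def crop(p,x0,y0,k): return ((p[0]+.5)/k-.5+x0,(p[1]+.5)/k-.5+y0)
E
python3 - <<'E'
from h import *
np.set_printoptions(precision=4,suppress=True)
for l,n,z,o,k,ps in [("plate top",'top',.093,(120,175),5,[(640,208),(572,464)]),("deck end",'top',.05,(120,175),5,[(735,208),(648,537)]),
 ("head top",'top',.13,(120,175),5,[(113,33),(300,80),(20,335),(200,395)]),
 ("plate side",'side',.093,(220,225),4,[(262,30),(484,103)]),
 ("pod top",'top',.038,(345,180),5,[(14,157),(240,18),(390,257),(172,395)]),
 ("btn top",'top',.06,(345,180),5,[(202,278),(296,219),(172,130)]),
 ("btn side",'side',.06,(265,125),5,[(264,122),(222,58),(127,120)])]:
    P=np.array([pt(n,crop(p,*o,k),z) for p in ps]);print(l,P[:,:2].tolist() and np.round(P[:,:2],4).tolist())
    for a in range(1,len(P)):
        d=P[a]-P[a-1];print("   len",np.linalg.norm(d).round(4),"ang",np.degrees(np.arctan2(d[1],d[0])).round(1))
E
```

```text
plate top [[0.5021, 0.0922], [0.3878, 0.1238]]
   len 0.1186 ang 164.6
deck end [[0.5092, 0.0515], [0.3575, 0.0942]]
   len 0.1576 ang 164.3
head top [[0.5814, 0.3259], [0.5568, 0.2397], [0.4457, 0.3642], [0.4176, 0.2821]]
   len 0.0897 ang -105.9
   len 0.1669 ang 131.8
   len 0.0868 ang -108.9
plate side [[0.5048, 0.092], [0.3874, 0.1245]]
   len 0.1219 ang 164.5
pod top [[0.5186, -0.1386], [0.5834, -0.251], [0.4655, -0.3152], [0.4038, -0.2071]]
   len 0.1298 ang -60.0
   len 0.1343 ang -151.5
   len 0.1244 ang 119.7
btn top [[0.4551, -0.2202], [0.4813, -0.2661], [0.5249, -0.2105]]
   len 0.0528 ang -60.2
   len 0.0706 ang 51.8
btn side [[0.4571, -0.2149], [0.4826, -0.2624], [0.5268, -0.207]]
   len 0.054 ang -61.8
   len 0.0709 ang 51.5
```

Both cameras agree to a few mm, and the sizes check: plate 0.119–0.122 m, button spacing 0.053–0.054 m.

- **Guard:** marker yaw is about -15.5°, the face is at (0.446, 0.108), and the opening is about 63 mm.
- **Buttons:** the green pair's midpoint is at (0.468, -0.241), along a line at -60.5°.

I'll set the fingers to about 54 mm between centres and go to the guard first.

Call:
{"method": "move_arm", "body": {
  "targets": [
    {"dx": 0.6,"dy": 1,"rz": 0.17},
    {"dx": 0.6,"dy": 1,"rz": 0.17},
    {"dx": 0.6,"dy": 1,"rz": 0.17},
    {"dx": 0.6,"dy": 1,"rz": 0.17},
    {"dx": 0.6,"dy": 1,"rz": 0.17},
    {"dx": 0.6,"dy": 1,"rz": 0.17},
    {"dx": 0.6,"dy": 1,"rz": 0.17},
    {"dx": 0.6,"dy": 1,"rz": 0.17},
    {"dx": 0.6,"dy": 1,"rz": 0.17},
    {"dx": 0.6,"dy": 1,"rz": 0.17}
  ],
  "claw": 46
}}

```text
schema error: expected keys dx, dy, dz, rx, ry, rz
```

Call:
{"method": "move_arm", "body": {
  "targets": [
    {"dx": 0.12,"dy": 1},
    {"dx": 0.12,"dy": 1},
    {"dx": 0.12,"dy": 1},
    {"dx": 0.12,"dy": 1},
    {"dx": 0.12,"dy": 1},
    {"dx": 0.12,"dy": 1},
    {"dx": 0.12,"dy": 1},
    {"dx": 0.12,"dy": 1},
    {"dx": 0.12,"dy": 1},
    {"dx": 0.12,"dy": 1}
  ]
}}

```text
schema error: expected keys dx, dy, dz, rx, ry, rz
```

Call:
{"method": "move_arm", "body": {
  "targets": [
    {"dx": 0.6,"dy": 1,"dz": 0,"rx": 0,"ry": 0,"rz": 0.17},
    {"dx": 0.6,"dy": 1,"dz": 0,"rx": 0,"ry": 0,"rz": 0.17},
    {"dx": 0.6,"dy": 1,"dz": 0,"rx": 0,"ry": 0,"rz": 0.17},
    {"dx": 0.6,"dy": 1,"dz": 0,"rx": 0,"ry": 0,"rz": 0.17},
    {"dx": 0.6,"dy": 1,"dz": 0,"rx": 0,"ry": 0,"rz": 0.17},
    {"dx": 0.6,"dy": 1,"dz": 0,"rx": 0,"ry": 0,"rz": 0.17},
    {"dx": 0.6,"dy": 1,"dz": 0,"rx": 0,"ry": 0,"rz": 0.17},
    {"dx": 0.6,"dy": 1,"dz": 0,"rx": 0,"ry": 0,"rz": 0.17},
    {"dx": 0.6,"dy": 1,"dz": 0,"rx": 0,"ry": 0,"rz": 0.17},
    {"dx": 0.6,"dy": 1,"dz": 0,"rx": 0,"ry": 0,"rz": 0.17}
  ],
  "claw": 46
}}

```text
t: 1.35
tcp_pos: [0.4033, -0.3204, 0.231]
tool_rot: [0.793, 0.609, 0.0, -0.0]
force: [-0.1, -0.1, 0.2]
finger_gap: 0.464
gripper_force: 0.0
```

Call:
{"method": "move_arm", "body": {
  "targets": [
    {"dx": 0.12,"dy": 1,"dz": 0,"rx": 0,"ry": 0,"rz": -0.02},
    {"dx": 0.12,"dy": 1,"dz": 0,"rx": 0,"ry": 0,"rz": 0},
    {"dx": 0.12,"dy": 1,"dz": 0,"rx": 0,"ry": 0,"rz": 0},
    {"dx": 0.12,"dy": 1,"dz": 0,"rx": 0,"ry": 0,"rz": 0},
    {"dx": 0.12,"dy": 1,"dz": 0,"rx": 0,"ry": 0,"rz": 0},
    {"dx": 0.12,"dy": 1,"dz": 0,"rx": 0,"ry": 0,"rz": 0},
    {"dx": 0.12,"dy": 1,"dz": 0,"rx": 0,"ry": 0,"rz": 0},
    {"dx": 0.12,"dy": 1,"dz": 0,"rx": 0,"ry": 0,"rz": 0},
    {"dx": 0.12,"dy": 1,"dz": -0.4,"rx": 0,"ry": 0,"rz": 0},
    {"dx": 0.12,"dy": 1,"dz": -0.4,"rx": 0,"ry": 0,"rz": 0}
  ]
}}

```text
t: 2.6
tcp_pos: [0.433, -0.0706, 0.211]
tool_rot: [0.797, 0.604, 0.0, -0.0]
force: [0.5, 0.1, -0.2]
finger_gap: 0.459
gripper_force: 0.0
```

Call:
{"method": "move_arm", "body": {
  "targets": [
    {"dx": 0.04,"dy": 0.97,"dz": 0,"rx": 0,"ry": 0,"rz": 0},
    {"dx": 0.04,"dy": 0.97,"dz": 0,"rx": 0,"ry": 0,"rz": 0},
    {"dx": 0.04,"dy": 0.97,"dz": -0.4,"rx": 0,"ry": 0,"rz": 0},
    {"dx": 0.04,"dy": 0.97,"dz": -0.4,"rx": 0,"ry": 0,"rz": 0},
    {"dx": 0.04,"dy": 0.97,"dz": -0.5,"rx": 0,"ry": 0,"rz": 0},
    {"dx": 0,"dy": 0.97,"dz": -0.5,"rx": 0,"ry": 0,"rz": 0},
    {"dx": 0,"dy": 0,"dz": -1,"rx": 0,"ry": 0,"rz": 0},
    {"dx": 0,"dy": 0,"dz": -1,"rx": 0,"ry": 0,"rz": 0},
    {"dx": 0,"dy": 0,"dz": -1,"rx": 0,"ry": 0,"rz": 0},
    {"dx": 0,"dy": 0,"dz": -0.92,"rx": 0,"ry": 0,"rz": 0}
  ]
}}

```text
t: 3.85
tcp_pos: [0.438, 0.0741, 0.0674]
tool_rot: [0.797, 0.604, -0.0, -0.0]
force: [-1.1, 0.6, 0.3]
finger_gap: 0.462
gripper_force: 0.0
```

Run:
```python
from h import *
t=cams.snapshot("top")[:,:,::-1];s=cams.snapshot("side")[:,:,::-1]
r=lambda i,x,y:cv2.resize(i[y:y+150,x:x+130],None,fx=3,fy=3,interpolation=cv2.INTER_CUBIC)
cv2.imwrite("pics/d1.png",np.hstack([r(t,170,170),r(s,240,200)]))
print(sensors.sense()["force"])
```

```text
[-0.38575235 -0.01545737  0.52777396]
```

View pics/d1.png

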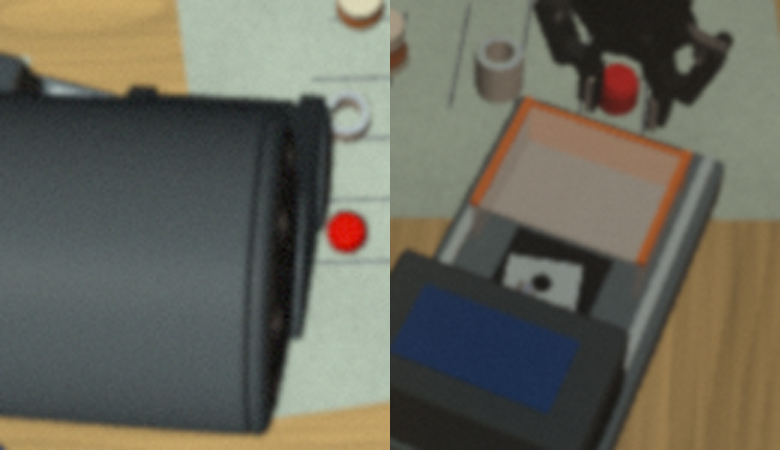

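The side view shows both fingertips upright just outside the orange plate, clear of it, at about (590,95) and (655,110) in the composite. Next I push along marker +y.

Call:
{"method": "move_arm", "body": {
  "targets": [
    {"dx": 0.085,"dy": 0.31,"dz": 0,"rx": 0,"ry": 0,"rz": 0},
    {"dx": 0.085,"dy": 0.31,"dz": 0,"rx": 0,"ry": 0,"rz": 0},
    {"dx": 0.085,"dy": 0.31,"dz": 0,"rx": 0,"ry": 0,"rz": 0},
    {"dx": 0.085,"dy": 0.31,"dz": 0,"rx": 0,"ry": 0,"rz": 0},
    {"dx": 0.085,"dy": 0.31,"dz": 0,"rx": 0,"ry": 0,"rz": 0},
    {"dx": 0.085,"dy": 0.31,"dz": 0,"rx": 0,"ry": 0,"rz": 0},
    {"dx": 0.085,"dy": 0.31,"dz": 0,"rx": 0,"ry": 0,"rz": 0},
    {"dx": 0.085,"dy": 0.31,"dz": 0,"rx": 0,"ry": 0,"rz": 0},
    {"dx": 0.085,"dy": 0.31,"dz": 0,"rx": 0,"ry": 0,"rz": 0},
    {"dx": 0.085,"dy": 0.31,"dz": 0,"rx": 0,"ry": 0,"rz": 0}
  ]
}}

```text
t: 5.2
tcp_pos: [0.4595, 0.152, 0.0682]
tool_rot: [0.797, 0.604, 0.0, 0.0]
force: [2.0, -3.9, 0.3]
finger_gap: 0.46
gripper_force: 1.2
```

Call:
{"method": "move_arm", "body": {
  "targets": [
    {"dx": 0.011,"dy": 0.04,"dz": 0,"rx": 0,"ry": 0,"rz": 0},
    {"dx": 0.011,"dy": 0.04,"dz": 0,"rx": 0,"ry": 0,"rz": 0},
    {"dx": 0.011,"dy": 0.04,"dz": 0,"rx": 0,"ry": 0,"rz": 0},
    {"dx": 0.011,"dy": 0.04,"dz": 0,"rx": 0,"ry": 0,"rz": 0},
    {"dx": 0.011,"dy": 0.04,"dz": 0,"rx": 0,"ry": 0,"rz": 0},
    {"dx": 0,"dy": 0,"dz": 0,"rx": 0,"ry": 0,"rz": 0},
    {"dx": 0,"dy": 0,"dz": 0,"rx": 0,"ry": 0,"rz": 0},
    {"dx": 0,"dy": 0,"dz": 0,"rx": 0,"ry": 0,"rz": 0},
    {"dx": 0,"dy": 0,"dz": 0,"rx": 0,"ry": 0,"rz": 0},
    {"dx": 0,"dy": 0,"dz": 0,"rx": 0,"ry": 0,"rz": 0}
  ]
}}

```text
t: 6.45
tcp_pos: [0.4605, 0.1566, 0.0683]
tool_rot: [0.797, 0.604, -0.0, -0.0]
force: [0.9, -1.2, -1.0]
finger_gap: 0.461
gripper_force: 0.6
```

Call:
{"method": "move_arm", "body": {
  "targets": [
    {"dx": 0.011,"dy": 0.04,"dz": 0,"rx": 0,"ry": 0,"rz": 0},
    {"dx": 0.011,"dy": 0.04,"dz": 0,"rx": 0,"ry": 0,"rz": 0},
    {"dx": 0.011,"dy": 0.04,"dz": 0,"rx": 0,"ry": 0,"rz": 0},
    {"dx": 0,"dy": 0,"dz": 0,"rx": 0,"ry": 0,"rz": 0},
    {"dx": 0,"dy": 0,"dz": 0,"rx": 0,"ry": 0,"rz": 0},
    {"dx": 0,"dy": 0,"dz": 0,"rx": 0,"ry": 0,"rz": 0},
    {"dx": 0,"dy": 0,"dz": 0,"rx": 0,"ry": 0,"rz": 0},
    {"dx": 0,"dy": 0,"dz": 0,"rx": 0,"ry": 0,"rz": 0},
    {"dx": 0,"dy": 0,"dz": 0,"rx": 0,"ry": 0,"rz": 0},
    {"dx": 0,"dy": 0,"dz": 0,"rx": 0,"ry": 0,"rz": 0}
  ]
}}

```text
t: 7.7
tcp_pos: [0.4609, 0.1582, 0.0683]
tool_rot: [0.797, 0.604, -0.001, 0.0]
force: [0.1, -8.6, 0.7]
finger_gap: 0.457
gripper_force: 4.3
```

Call:
{"method": "move_arm", "body": {
  "targets": [
    {"dx": 0.011,"dy": 0.04,"dz": 0,"rx": 0,"ry": 0,"rz": 0},
    {"dx": 0.011,"dy": 0.04,"dz": 0,"rx": 0,"ry": 0,"rz": 0},
    {"dx": 0,"dy": 0,"dz": 0,"rx": 0,"ry": 0,"rz": 0},
    {"dx": 0,"dy": 0,"dz": 0,"rx": 0,"ry": 0,"rz": 0},
    {"dx": 0,"dy": 0,"dz": 0,"rx": 0,"ry": 0,"rz": 0},
    {"dx": 0,"dy": 0,"dz": 0,"rx": 0,"ry": 0,"rz": 0},
    {"dx": 0,"dy": 0,"dz": 0,"rx": 0,"ry": 0,"rz": 0},
    {"dx": 0,"dy": 0,"dz": 0,"rx": 0,"ry": 0,"rz": 0},
    {"dx": 0,"dy": 0,"dz": 0,"rx": 0,"ry": 0,"rz": 0},
    {"dx": 0,"dy": 0,"dz": 0,"rx": 0,"ry": 0,"rz": 0}
  ]
}}

```text
t: 8.95
tcp_pos: [0.4609, 0.1583, 0.0683]
tool_rot: [0.797, 0.604, -0.003, 0.001]
force: [-1.4, -17.3, 3.5]
finger_gap: 0.46
gripper_force: 8.7
```

The guard is hard against its stop: the force rose to 17 N with no further motion. Backing off, rising and going to the pod.

Call:
{"method": "move_arm", "body": {
  "targets": [
    {"dx": -0.13,"dy": -0.48,"dz": 0,"rx": 0,"ry": 0,"rz": 0},
    {"dx": -0.27,"dy": -0.96,"dz": 0,"rx": 0,"ry": 0,"rz": 0},
    {"dx": -0.13,"dy": -0.48,"dz": 0.4,"rx": 0,"ry": 0,"rz": 0},
    {"dx": 0,"dy": -1,"dz": 0.8,"rx": 0,"ry": 0,"rz": 0},
    {"dx": 0,"dy": -1,"dz": 1,"rx": 0,"ry": 0,"rz": 0},
    {"dx": 0,"dy": -1,"dz": 1,"rx": 0,"ry": 0,"rz": 0},
    {"dx": 0,"dy": -1,"dz": 0,"rx": 0,"ry": 0,"rz": 0},
    {"dx": 0,"dy": -1,"dz": 0,"rx": 0,"ry": 0,"rz": 0},
    {"dx": 0,"dy": -1,"dz": 0,"rx": 0,"ry": 0,"rz": 0},
    {"dx": 0,"dy": -1,"dz": 0,"rx": 0,"ry": 0,"rz": 0}
  ]
}}

```text
t: 10.2
tcp_pos: [0.4491, -0.062, 0.1491]
tool_rot: [0.797, 0.604, 0.001, 0.0]
force: [0.5, -0.2, -0.9]
finger_gap: 0.46
gripper_force: 0.0
```

Call:
{"method": "move_arm", "body": {
  "targets": [
    {"dx": 0.08,"dy": -0.6,"dz": 0,"rx": 0,"ry": 0,"rz": -0.15},
    {"dx": 0.08,"dy": -0.6,"dz": 0,"rx": 0,"ry": 0,"rz": -0.15},
    {"dx": 0.08,"dy": -0.6,"dz": 0,"rx": 0,"ry": 0,"rz": -0.15},
    {"dx": 0.08,"dy": -0.6,"dz": 0,"rx": 0,"ry": 0,"rz": -0.15},
    {"dx": 0.08,"dy": -0.6,"dz": 0,"rx": 0,"ry": 0,"rz": -0.15},
    {"dx": 0.08,"dy": -0.6,"dz": 0,"rx": 0,"ry": 0,"rz": -0.15},
    {"dx": 0.08,"dy": -0.6,"dz": 0,"rx": 0,"ry": 0,"rz": -0.15},
    {"dx": 0.08,"dy": -0.6,"dz": 0,"rx": 0,"ry": 0,"rz": -0.15},
    {"dx": 0.08,"dy": -0.6,"dz": 0,"rx": 0,"ry": 0,"rz": -0.15},
    {"dx": 0.08,"dy": -0.6,"dz": 0,"rx": 0,"ry": 0,"rz": -0.15}
  ]
}}

```text
t: 11.45
tcp_pos: [0.4692, -0.2117, 0.1491]
tool_rot: [0.968, 0.252, 0.001, 0.0]
force: [-0.2, 0.3, -0.9]
finger_gap: 0.462
gripper_force: 0.0
```

Call:
{"method": "move_arm", "body": {
  "targets": [
    {"dx": 0,"dy": -0.6,"dz": 0,"rx": 0,"ry": 0,"rz": 0},
    {"dx": 0,"dy": -0.56,"dz": 0,"rx": 0,"ry": 0,"rz": 0},
    {"dx": 0,"dy": 0,"dz": -0.6,"rx": 0,"ry": 0,"rz": 0},
    {"dx": 0,"dy": 0,"dz": -0.6,"rx": 0,"ry": 0,"rz": 0},
    {"dx": 0,"dy": 0,"dz": -0.6,"rx": 0,"ry": 0,"rz": 0},
    {"dx": 0,"dy": 0,"dz": -0.6,"rx": 0,"ry": 0,"rz": 0},
    {"dx": 0,"dy": 0,"dz": -0.4,"rx": 0,"ry": 0,"rz": 0},
    {"dx": 0,"dy": 0,"dz": 0,"rx": 0,"ry": 0,"rz": 0},
    {"dx": 0,"dy": 0,"dz": 0,"rx": 0,"ry": 0,"rz": 0},
    {"dx": 0,"dy": 0,"dz": 0,"rx": 0,"ry": 0,"rz": 0}
  ]
}}

```text
t: 12.7
tcp_pos: [0.4692, -0.2407, 0.0789]
tool_rot: [0.968, 0.253, 0.0, 0.001]
force: [-0.7, 0.3, -0.2]
finger_gap: 0.458
gripper_force: 0.0
```

Run:
```python
from h import *
t=cams.snapshot("top")[:,:,::-1];s=cams.snapshot("side")[:,:,::-1]
r=lambda i,x,y,w,h,k:cv2.resize(i[y:y+h,x:x+w],(400,400) ,interpolation=cv2.INTER_CUBIC)
cv2.imwrite("pics/e1.png",np.hstack([r(s,265,110,80,80,5),r(s,215,215,150,150,4)]))
q=sensors.sense();print(q["tcp_pos"],q["force"])
```

```text
[ 0.46906343 -0.24070911  0.07882302] [0.74149184 0.49367957 0.32877179]
```

View pics/e1.png

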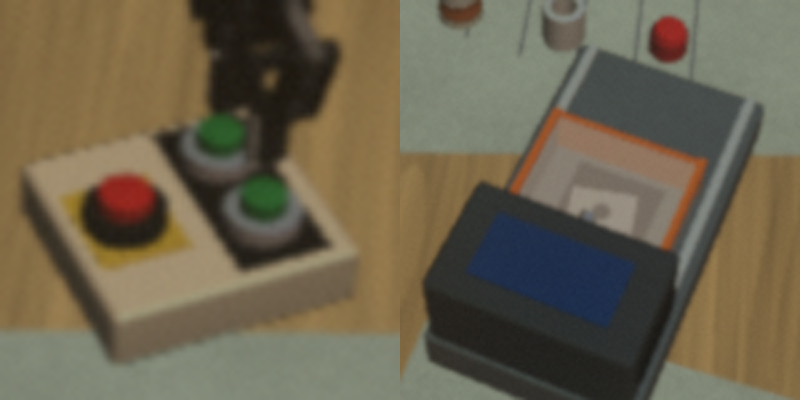

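The right half shows the guard shut: the plate now runs from (555,115) to (705,160), the bracket is under the hood, and the deck is free in front. In the left half one fingertip is at about (270,155) and the other near (222,105). I'll check those against the expected projections.

Run:
```python
from h import *
m=cams.camera_model("side");E=m["extrinsics"];K=np.array([[m["fx"],0,m["cx"]],[0,m["fy"],m["cy"]],[0,0,1]])
s=sensors.sense();c=np.array(s["tcp_pos"]);a=np.radians(-60.6);u=np.array([np.cos(a),np.sin(a),0]);v=np.array([-u[1],u[0],0])
for z in(.079,.085,.091):
  for sg in(-1,1):
    L=[]
    for d,w in((20,-11),(20,11),(34,-11),(34,11)):
      p=c+sg*u*d/1000+v*w/1000;p[2]=z
      px=cv2.projectPoints(p[None],cv2.Rodrigues(E[:3,:3])[0],E[:3,3],K,m["distortion"])[0][0,0]
      L.append(((px-[265,110])*5).round().astype(int).tolist())
    print(z,sg,L)
i=cams.snapshot("side")[:,:,::-1][95:170,270:350]
g=cv2.convertScaleAbs(cv2.resize(i,(800,750)[:2],interpolation=cv2.INTER_CUBIC)[150:],alpha=2.2,beta=10)
cv2.imwrite("pics/f1.png",g)
```

```text
0.079 -1 [[281, 150], [242, 161], [293, 167], [254, 178]]
0.079 1 [[248, 104], [209, 114], [236, 88], [198, 98]]
0.085 -1 [[282, 141], [242, 152], [294, 158], [254, 169]]
0.085 1 [[248, 95], [210, 105], [237, 79], [198, 89]]
0.091 -1 [[283, 132], [243, 143], [295, 149], [255, 160]]
0.091 1 [[249, 86], [210, 96], [237, 70], [199, 80]]
```

View pics/f1.png

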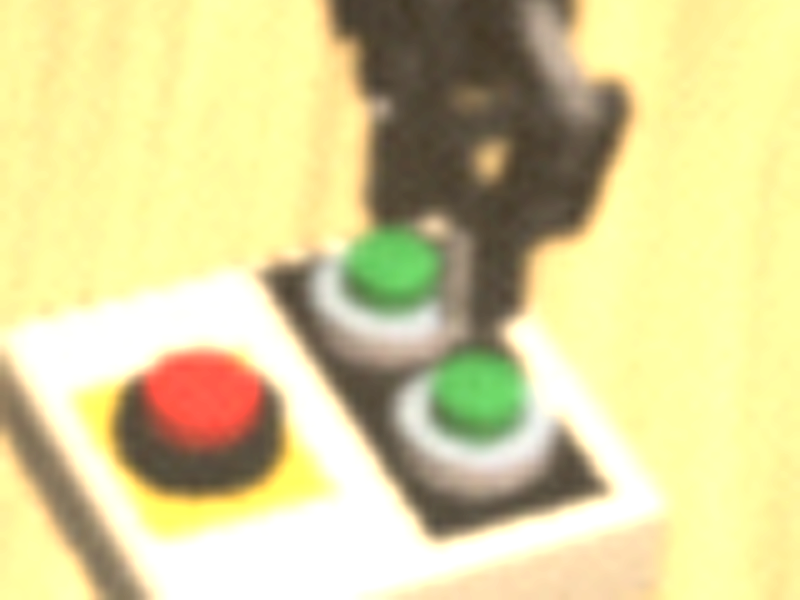

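Both tips project where expected: about (266,160) and (223,95), which drop onto the caps at (264,197) and (222,132). Descending.

Call:
{"method": "move_arm", "body": {
  "targets": [
    {"dx": 0,"dy": 0,"dz": -0.16,"rx": 0,"ry": 0,"rz": 0},
    {"dx": 0,"dy": 0,"dz": -0.16,"rx": 0,"ry": 0,"rz": 0},
    {"dx": 0,"dy": 0,"dz": -0.16,"rx": 0,"ry": 0,"rz": 0},
    {"dx": 0,"dy": 0,"dz": -0.16,"rx": 0,"ry": 0,"rz": 0},
    {"dx": 0,"dy": 0,"dz": -0.08,"rx": 0,"ry": 0,"rz": 0},
    {"dx": 0,"dy": 0,"dz": 0,"rx": 0,"ry": 0,"rz": 0},
    {"dx": 0,"dy": 0,"dz": 0,"rx": 0,"ry": 0,"rz": 0},
    {"dx": 0,"dy": 0,"dz": 0,"rx": 0,"ry": 0,"rz": 0},
    {"dx": 0,"dy": 0,"dz": 0,"rx": 0,"ry": 0,"rz": 0},
    {"dx": 0,"dy": 0,"dz": 0,"rx": 0,"ry": 0,"rz": 0}
  ]
}}

```text
t: 14.1
tcp_pos: [0.4688, -0.2405, 0.0604]
tool_rot: [0.968, 0.253, 0.0, 0.0]
force: [-0.4, 0.5, -0.0]
finger_gap: 0.457
gripper_force: 0.0
```

Call:
{"method": "move_arm", "body": {
  "targets": [
    {"dx": 0,"dy": 0,"dz": -0.12,"rx": 0,"ry": 0,"rz": 0},
    {"dx": 0,"dy": 0,"dz": -0.12,"rx": 0,"ry": 0,"rz": 0},
    {"dx": 0,"dy": 0,"dz": -0.12,"rx": 0,"ry": 0,"rz": 0},
    {"dx": 0,"dy": 0,"dz": -0.12,"rx": 0,"ry": 0,"rz": 0},
    {"dx": 0,"dy": 0,"dz": 0,"rx": 0,"ry": 0,"rz": 0},
    {"dx": 0,"dy": 0,"dz": 0,"rx": 0,"ry": 0,"rz": 0},
    {"dx": 0,"dy": 0,"dz": 0,"rx": 0,"ry": 0,"rz": 0},
    {"dx": 0,"dy": 0,"dz": 0,"rx": 0,"ry": 0,"rz": 0},
    {"dx": 0,"dy": 0,"dz": 0,"rx": 0,"ry": 0,"rz": 0},
    {"dx": 0,"dy": 0,"dz": 0,"rx": 0,"ry": 0,"rz": 0}
  ]
}}

```text
t: 15.35
tcp_pos: [0.4691, -0.2407, 0.0523]
tool_rot: [0.967, 0.253, 0.001, 0.001]
force: [-4.5, 3.3, 33.2]
finger_gap: 0.461
gripper_force: 16.9
```

Run:
```python
from station import sensors
s=sensors.sense();print(s["tcp_pos"],s["force"],s["ft_torque"])
```

```text
[ 0.46909247 -0.2406503   0.05225124] [-4.49784132  3.28840707 33.20110267] [0.64415574 0.92318426 0.02206971]
```

Run:
```python
from h import *
i=cams.snapshot("side")[:,:,::-1][110:170,270:350]
cv2.imwrite("pics/g1.png",cv2.convertScaleAbs(cv2.resize(i,(800,600),interpolation=cv2.INTER_CUBIC),alpha=2.2,beta=10))
s=sensors.sense();print(s["force"],s["ft_torque"])
```

```text
[-4.80206784  2.78815166 33.54082761] [0.6850014  0.92731465 0.00199853]
```

View pics/g1.png

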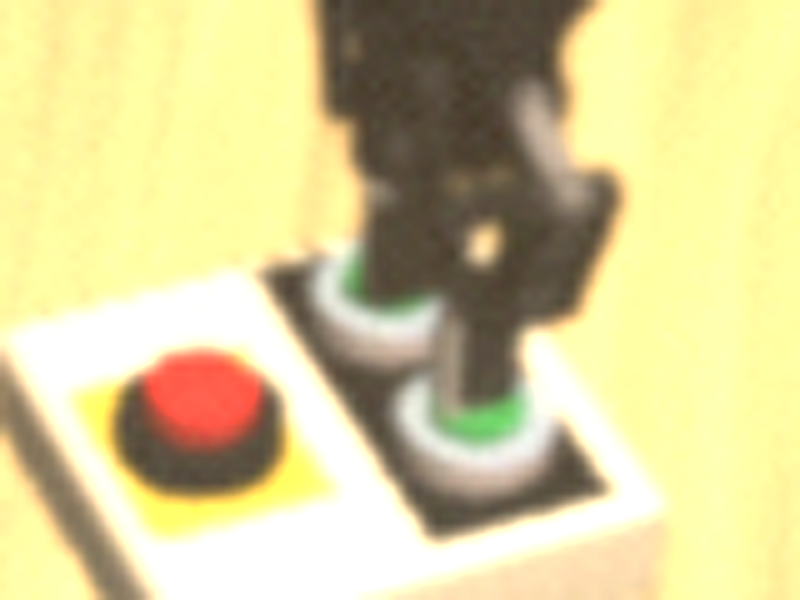

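Run:
```python
from station import sensors
from scipy.spatial.transform import Rotation as R
s=sensors.sense();print(s["t"],R.from_quat(s["tool_rot"]).as_matrix()[2].round(5),"finger dz mm",54*R.from_quat(s["tool_rot"]).as_matrix()[2,1])
```

```text
15.4 [ 6.80e-04  2.16e-03 -1.00e+00] finger dz mm 0.11658853522593839
```

Call:
{"method": "move_arm", "body": {
  "targets": [
    {"dx": 0,"dy": 0,"dz": 0,"rx": 0,"ry": 0,"rz": 0},
    {"dx": 0,"dy": 0,"dz": 0,"rx": 0,"ry": 0,"rz": 0},
    {"dx": 0,"dy": 0,"dz": 0,"rx": 0,"ry": 0,"rz": 0},
    {"dx": 0,"dy": 0,"dz": 0,"rx": 0,"ry": 0,"rz": 0},
    {"dx": 0,"dy": 0,"dz": 0,"rx": 0,"ry": 0,"rz": 0},
    {"dx": 0,"dy": 0,"dz": 0,"rx": 0,"ry": 0,"rz": 0},
    {"dx": 0,"dy": 0,"dz": 0,"rx": 0,"ry": 0,"rz": 0},
    {"dx": 0,"dy": 0,"dz": 0,"rx": 0,"ry": 0,"rz": 0},
    {"dx": 0,"dy": 0,"dz": 0,"rx": 0,"ry": 0,"rz": 0},
    {"dx": 0,"dy": 0,"dz": 0,"rx": 0,"ry": 0,"rz": 0}
  ]
}}

```text
t: 16.65
tcp_pos: [0.4691, -0.2407, 0.0522]
tool_rot: [0.967, 0.253, 0.001, 0.001]
force: [-5.7, 3.7, 34.0]
finger_gap: 0.464
gripper_force: 16.9
```

Call:
{"method": "move_arm", "body": {
  "targets": [
    {"dx": 0,"dy": 0,"dz": 0,"rx": 0,"ry": 0,"rz": 0},
    {"dx": 0,"dy": 0,"dz": 0,"rx": 0,"ry": 0,"rz": 0},
    {"dx": 0,"dy": 0,"dz": 0,"rx": 0,"ry": 0,"rz": 0},
    {"dx": 0,"dy": 0,"dz": 0,"rx": 0,"ry": 0,"rz": 0},
    {"dx": 0,"dy": 0,"dz": 0,"rx": 0,"ry": 0,"rz": 0},
    {"dx": 0,"dy": 0,"dz": 0,"rx": 0,"ry": 0,"rz": 0},
    {"dx": 0,"dy": 0,"dz": 0,"rx": 0,"ry": 0,"rz": 0},
    {"dx": 0,"dy": 0,"dz": 0,"rx": 0,"ry": 0,"rz": 0},
    {"dx": 0,"dy": 0,"dz": 0,"rx": 0,"ry": 0,"rz": 0},
    {"dx": 0,"dy": 0,"dz": 0,"rx": 0,"ry": 0,"rz": 0}
  ]
}}

```text
t: 17.9
tcp_pos: [0.4691, -0.2407, 0.0522]
tool_rot: [0.967, 0.253, 0.001, 0.001]
force: [-5.4, 3.1, 33.9]
finger_gap: 0.463
gripper_force: 16.9
```

The fingertips are level to 0.12 mm and share the 34 N load. Both buttons have been held down for about 3 s, so I release straight up.

Call:
{"method": "move_arm", "body": {
  "targets": [
    {"dx": 0,"dy": 0,"dz": 0.6,"rx": 0,"ry": 0,"rz": 0},
    {"dx": 0,"dy": 0,"dz": 0.6,"rx": 0,"ry": 0,"rz": 0},
    {"dx": 0,"dy": 0,"dz": 1,"rx": 0,"ry": 0,"rz": 0},
    {"dx": 0,"dy": 0,"dz": 1,"rx": 0,"ry": 0,"rz": 0},
    {"dx": 0,"dy": 0,"dz": 1,"rx": 0,"ry": 0,"rz": 0},
    {"dx": 0,"dy": 0,"dz": 1,"rx": 0,"ry": 0,"rz": 0},
    {"dx": 0,"dy": 0,"dz": 0,"rx": 0,"ry": 0,"rz": 0},
    {"dx": 0,"dy": 0,"dz": 0,"rx": 0,"ry": 0,"rz": 0},
    {"dx": 0,"dy": 0,"dz": 0,"rx": 0,"ry": 0,"rz": 0},
    {"dx": 0,"dy": 0,"dz": 0,"rx": 0,"ry": 0,"rz": 0}
  ]
}}

```text
t: 19.15
tcp_pos: [0.4683, -0.2401, 0.1774]
tool_rot: [0.968, 0.253, -0.001, -0.001]
force: [0.6, 1.1, -0.4]
finger_gap: 0.457
gripper_force: 0.0
```

Run:
```python
from h import *
cv2.imwrite("pics/z1.png",cams.snapshot("side")[:,:,::-1])
print(sensors.sense()["force"])
```

```text
[-0.12378627 -0.83400147 -0.14344083]
```

View pics/z1.png

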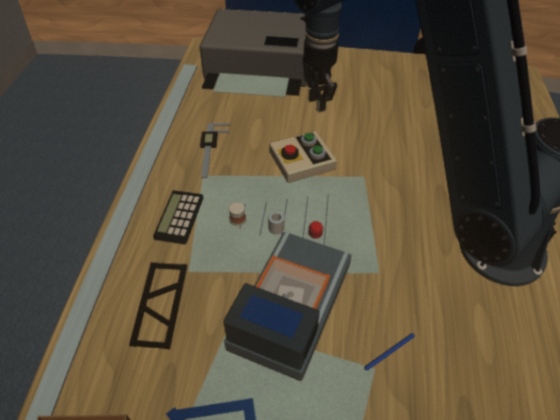

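The guard is shut, with its plate near (293,275). Both green buttons are up at (310,138) and (318,152), everything else is where it was, and the arm is clear.

```bash
python3 -c "
from station import order
print(order.sign_off())"
```

```text
the job is handed in; nothing more can be done
None
```

I pushed the guard fully shut, held both green buttons down together for about 3 s and released them, touched nothing else, and handed the job in at about 19 s; the judge's verdict was not shown.

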